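# Bring a top-heavy mixing cylinder from under the riser shelf to the lift table

### The job

Take the taller of the two stoppered measuring cylinders out from under the overhanging riser shelf and stand it upright in the middle of the lift table's platform (within 20 mm), then let go. It is top-heavy: keep it upright, carry it no faster than 0.3 m/s, feel for the platform, whose height is not known, and put it down gently without dropping it. Leave the shorter cylinder and the white reagent bottle standing where they are.

Things in the scene. Friction and masses are not known exactly. Their poses are not given: they have to be found in the camera images.
- tall_cylinder: Taller measuring cylinder, 185 mm high, pale, 0.22 kg +-30 %, loose, on the bench under the riser's front. Origin: centre of its underside; z up its axis. Grey hexagonal foot 54 mm across corners; round barrel 30 mm thick from 18 to 138 mm up, 33 mm rim to 143; solid grey stopper 25 mm thick, 143 to 185. Centre of mass near 115 mm: leans if gripped low; grip the barrel at 115 to 135 mm.
- short_cylinder: The shorter measuring cylinder, 125 mm high, otherwise alike (54 mm foot, 30 mm barrel), loose; stands under the riser about 150 mm to one side (either side) of the taller one. Origin: centre of its underside. To be left alone.
- riser: Fixed riser shelf. Origin: bench level under the board's centre; x to its back, z up. Board 180 mm deep (x), 340 wide (y), 18 thick, underside 300 mm up, front edge at x = -90 mm; legs only at the back corners, low feet at y = +-145 to 170. Cylinders stand near x = -60, y = +-75 mm: the board is in a vertical tool's way, so come from the front tilted 35 to 45 degrees. Things on it reach 370 mm.
- lift_table: Fixed lift table: base plate, column and a level 120 x 120 mm platform (sides along x, y), dark rubber mat on top. Origin: bench level, under the platform's middle; z up. The platform's top is clamped somewhere from 65 to 115 mm above the bench, different each time; this reading does not tell where. Its deck is sprung: gives 1 mm per 2 N, at most 6 mm. A knob under it reaches y = 49 mm.
- reagent_bottle: Small white reagent bottle with a round cap, 35 x 58 x 78 mm, 0.12 kg, loose, standing on the bench beyond the lift table. Origin: centre of its underside. To be left alone.
Not all that is in view belongs to the job. Leave any green, orange or pink look-alike of the tall_cylinder alone.

How it is judged:
On the way:
1. the taller cylinder is carried upright, clear of the bench, out in front of the riser (height (world z) of tall_cylinder above 0.03 m and x of tall_cylinder in the frame of riser below -0.13 m and angle between tall_cylinder's own z axis and vertical below 0.3 rad and contact force between the fingers and tall_cylinder above 1 N), for 0.1 s.
At the end, for the whole second after the job is handed in: The taller cylinder stands upright (within 0.05 rad) and still on the lift table's platform, the centre of its foot within 25 mm of the platform's middle, released; the shorter cylinder and the reagent bottle still stand within 25 mm of where they were (horizontal distance between tall_cylinder and lift_table below 0.025 m and angle between tall_cylinder's own z axis and vertical below 0.05 rad and height (world z) of tall_cylinder above 0.055 m and contact force between tall_cylinder and lift_table above 0.8 N and linear speed of tall_cylinder below 0.02 m/s and contact force between the fingers and tall_cylinder below 0.1 N and angle between each of short_cylinder, reagent_bottle's own z axis and vertical below 0.1 rad and distance of each of short_cylinder, reagent_bottle from where it was at the start of the episode below 0.025 m); the robot touches nothing.
It fails at once if the taller cylinder leans more than 0.3 rad (angle between tall_cylinder's own z axis and vertical above 0.3 rad).
It fails at once if the taller cylinder moves faster than 0.35 m/s (carried too fast, dropped or knocked) (linear speed of tall_cylinder above 0.35 m/s).
It fails at once if the taller cylinder is pressed on the lift table with more than 18 N (contact force between tall_cylinder and lift_table above 18 N).
It fails at once if the shorter cylinder is shifted by more than 25 mm or tipped (distance of short_cylinder from where it was at the start of the episode above 0.025 m or angle between short_cylinder's own z axis and vertical above 0.3 rad).
It fails at once if the reagent bottle is shifted by more than 25 mm or tipped (distance of reagent_bottle from where it was at the start of the episode above 0.025 m or angle between reagent_bottle's own z axis and vertical above 0.3 rad).
It also fails if it takes over 58 s, if anything falls off the work surface, if the arm or the gripper's body presses on something with over 40 N, if the wrist force passes 120 N, or if a joint passes its speed limit or range.

### The arm

A 6-joint arm with a two-finger parallel gripper is mounted at the origin on a cart in front of the work surface, level with it; the furniture and walls round the work are solid. World frame = base frame: x ahead of the robot, y to its left, z up, the work surface at z = 0. Lengths are in m, angles in rad, forces in N, time in s.
With the tool pointing down it reaches from about 0.35 to 1 m from the base axis. Payload 7.1 kg.
Tool frame: the origin (TCP) lies on the centre line of the jaws, within the pads' length; the fingertips stand 14 mm ahead of it and the grasp point (between the pads) lies 5 mm behind it (env.tips_ahead is the distance from the TCP to the fingertips, in m); z points along the fingers, y is the line along which they close (so a half turn about z gives the same grasp; the last joint's range is limited). The gripper opens to 85 mm and grips with 20 to 120 N. Pads are 22 mm wide; open, the fingers measure 114 mm over their backs; the gripper's body (76 mm by 85 mm) begins 54 mm behind the grasp point. The pads swing forward as they close: fully open they stand 13 mm farther back than shut.
Start: joints at [-1.263, 0.423, 1.63, -0, 1.089, -0.019], TCP at [0.201, -0.592, 0.245] pointing down, gripper open.
Joint ranges: [-3, 3], [-0.9, 2.11], [0.09, 2.58], [-1.31, 4.45], [0.11, 2.69], [-2.54, 2.54]. Speed limits (rad/s): [2.39, 2.39, 3.01, 3.14, 3.14, 3.14].

### API

Orientations are given as a unit quaternion [x, y, z, w].
In Python, from plant import env, optics gives the robot as it stands. The module is installed in compiled form; this text tells all that it offers.
- The arm moves only by the shell command python3 -m crank 'ROWS' [OPENING] [FORCE]. ROWS is text: rows parted by semicolons, each of 4 numbers parted by spaces: the shift along the tool's x, y, z in units of 300 mm (1.0 is 300 mm), then the turn about the tool's z in units of 180 degrees (1.0 is 180 degrees). A call has 1 to 12 rows; each row is the pose to reach, as a shift and turn from the pose commanded when the call began, along the tool's axes at that moment, turning the shorter way round; what a row does not reach only later rows make up. A row lasts 1/10 s, in which the tool goes at most 50 mm and 8.59 degrees, less where a joint would pass 70% of its speed; a pose out of reach is approached as far as the arm can. A call with a number of a shift or a turn outside -1 to 1 is refused whole. A call with a gripper value outside its range is refused whole. OPENING is the gripper command: -1 is fully open, 1 is shut, values between are in proportion, set as the call begins (- or left out, the last holds). The fingers move at their own pace and stop on an object; FORCE is the grip in N (left out, the last holds). Time passes only in rows, so rows that repeat a pose let the fingers close. It gives the time, the measured TCP pose, the force, the opening and the grip force at its end, in the units of the state.
- env.get_state(): the state, without advancing time (a new reading comes with each control period).
- optics.read_camera(name): name is "scene" or "side" or "wrist"; returns (picture, depth): 420x560x3 uint8, red, green, blue; 420x560 float32, m along the optical axis (not along the pixel's ray), 0 where there is no reading.
- optics.camera_model(name): a dict with "fx", "fy", "cx", "cy" (pixels), "view" (4x4, takes a point from world to camera coordinates); the wrist camera has in their place "tool_from_camera" (4x4, takes a point from camera to tool coordinates, whose origin is the TCP and whose axes are the flange's). Camera axes: x right, y up, looking along -z (the intrinsics and any distortion apply to the point x, -y, -z); pixel columns grow to the right and rows downward; lengths in m; the calibration is good to about 2 mm. A picture is of the moment at which its call begins: read the wrist's pose just before it. camera_model takes no time and is no camera call.
- env.job_done(): hands the job in; it is judged then, once.
The state is a dict: "t": time; "joints": joint angles; "dq": joint speeds; "joint_torque": joint torques, N m; "tool_pos": TCP position; "eef_rot": TCP orientation; "force": force on the tool from outside, world axes, zero at the start; "ft_torque": the same for the moment, N m; "grip_width": finger opening in m; "gripper_force": force on a finger pad.
Only numpy, scipy, OpenCV 4.12 (cv2) and the standard library are available. Lean on these libraries where they do the work, as an engineer would, in place of code of your own. Each camera call takes 0.05 s, during which the arm holds its last target. There are 200 camera calls.

## Working session

There is one attempt and no reset: what is moved stays moved. The work goes in short steps, Python scripts to look and compute and a shell command to move; the robot and the scene stay as the last step left them, time stands still between calls to the robot, and variables do not carry over. Pictures are saved under pics/ and viewed, at most 10 in all, crops included, and the job is handed in when it is done.

```bash
mkdir -p pics
cat > h.py <<'E'
import numpy as np, cv2
from plant import env, optics
from scipy.spatial.transform import Rotation as R
def snap(n):
    s=env.get_state(); im,d=optics.read_camera(n); m=optics.camera_model(n)
    if 'view' in m: T=np.linalg.inv(np.array(m['view']))
    else:
        W=np.eye(4);W[:3,:3]=R.from_quat(s['eef_rot']).as_matrix();W[:3,3]=s['tool_pos'];T=W@np.array(m['tool_from_camera'])
    return im,d,m,T
def cloud(d,m,T):
    v,u=np.mgrid[:d.shape[0],:d.shape[1]]
    P=np.stack([(u-m['cx'])/m['fx']*d,-(v-m['cy'])/m['fy']*d,-d],-1)
    W=P@T[:3,:3].T+T[:3,3]; W[d<=0]=np.nan
    return W
E
python3 - <<'E'
from h import *
ims=[]
for n in ['scene','side']:
    im,d,m,T=snap(n); np.savez(f'{n}.npz',im=im,d=d,W=cloud(d,m,T)); ims.append(im)
    print(n,{k:v for k,v in m.items() if k!='view'},T[:3,3].round(3),-T[:3,2].round(2))
    cv2.imwrite(f'pics/{n}1.png',im[...,::-1])
print(env.get_state())
E
```

```text
scene {'fx': 457.4084561785103, 'fy': 457.4084561785103, 'cx': 289.7768652294943, 'cy': 212.74800879852222} [ 0.198 -1.075  0.544] [ 0.37  0.78 -0.5 ]
side {'fx': 435.2634382848572, 'fy': 435.2634382848572, 'cx': 276.32790689738357, 'cy': 207.07146639498927} [0.616 0.316 0.624] [-0.05 -0.72 -0.7 ]
{'t': 0.1, 'joints': array([-1.26297443e+00,  4.23796408e-01,  1.63063767e+00,  2.05512472e-05,
        1.08859913e+00, -1.89897683e-02]), 'dq': array([-6.73791058e-04, -6.68997593e-04, -3.23883609e-03, -1.77339136e-06,
        8.29637435e-04,  7.80930530e-04]), 'joint_torque': array([-3.17507420e-04, -5.58425975e+01, -2.82444352e+01, -7.08140874e-05,
        2.97928920e-03, -1.80591081e-05]), 'tool_pos': array([ 0.20052725, -0.59143917,  0.24459397]), 'eef_rot': array([ 9.86679467e-01,  1.62674859e-01, -9.46526726e-05, -7.14089416e-04]), 'force': array([ 1.0318909 , -0.98688816,  0.06002951]), 'ft_torque': array([ 0.01671529, -0.0314211 , -0.04579532]), 'gripper_force': 0.0, 'grip_width': 0.08541144076789814}
```

View pics/scene1.png

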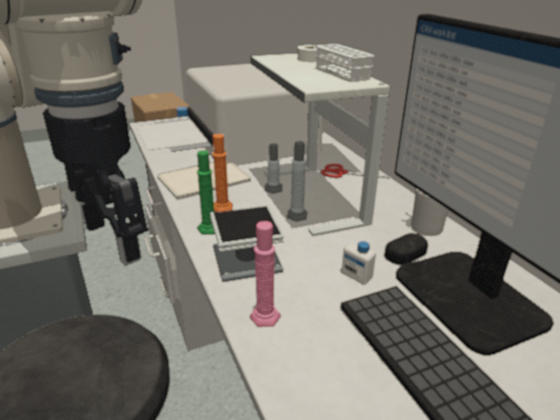

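View pics/side1.png

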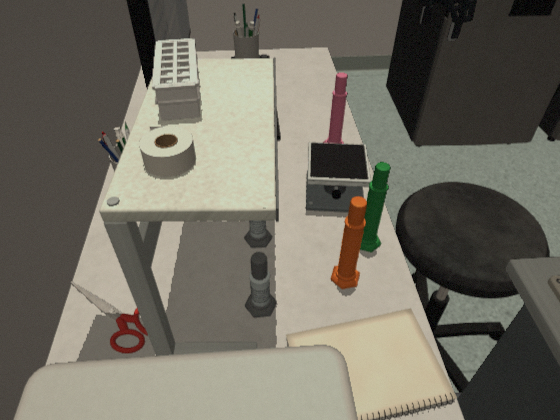

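The scene picture shows two grey cylinders under the shelf, at (298,180) and (273,168). The look-alikes are green (206,192), orange (221,172) and pink (264,272). The platform is at (248,225) and the bottle at (358,262). By height the target should be (298,180). I'll check that with depth and one crop.

Run:
```python
from h import *
S=np.load('scene.npz');W=S['W'];D=np.load('side.npz')['W']
def p(W,n,pts):
    for u,v in pts: print(n,(u,v),np.nanmedian(W[v-1:v+2,u-1:u+2].reshape(-1,3),0).round(3))
p(W,'tall',[(299,146),(298,155),(297,170),(298,185),(297,200),(297,214)])
p(W,'short',[(273,149),(273,155),(273,170),(274,187)])
p(W,'plat',[(216,239),(280,240),(270,211),(222,213),(247,225)])
p(W,'bott',[(363,247),(356,262),(357,275)])
p(W,'green/or/pink',[(203,157),(206,192),(207,228),(218,141),(221,172),(264,228),(265,270),(265,318)])
p(W,'board',[(252,60),(315,92),(380,90),(300,75)])
p(D,'side plat',[(312,148),(338,162),(362,178),(365,150)])
p(D,'side short',[(260,258),(260,280),(260,303)])
p(D,'side board',[(115,205),(270,208),(272,65),(200,200)])
p(D,'side tall',[(258,237),(258,222)])
im=S['im'][120:240,180:340]
cv2.imwrite('pics/crop1.png',cv2.resize(im,None,fx=4.5,fy=4.5,interpolation=cv2.INTER_CUBIC)[...,::-1])
```

```text
tall (299, 146) [ 0.603 -0.253  0.179]
tall (298, 155) [ 0.602 -0.251  0.158]
tall (297, 170) [ 0.599 -0.254  0.125]
tall (298, 185) [ 0.601 -0.257  0.089]
tall (297, 200) [ 0.6   -0.255  0.049]
tall (297, 214) [ 0.601 -0.258  0.016]
short (273, 149) [ 0.605 -0.103  0.117]
short (273, 155) [ 0.604 -0.103  0.101]
short (273, 170) [ 0.603 -0.108  0.062]
short (274, 187) [ 0.605 -0.111  0.014]
plat (216, 239) [ 0.378 -0.372  0.073]
plat (280, 240) [ 0.484 -0.426  0.075]
plat (270, 211) [ 0.5   -0.339  0.087]
plat (222, 213) [ 0.409 -0.311  0.089]
plat (247, 225) [ 0.439 -0.372  0.089]
bott (363, 247) [ 0.613 -0.508  0.078]
bott (356, 262) [ 0.604 -0.505  0.044]
bott (357, 275) [ 0.605 -0.51   0.017]
green/or/pink (203, 157) [ 0.399 -0.23   0.179]
green/or/pink (206, 192) [ 0.399 -0.233  0.1  ]
green/or/pink (207, 228) [ 0.395 -0.235  0.013]
green/or/pink (218, 141) [ 0.455 -0.151  0.175]
green/or/pink (221, 172) [ 0.457 -0.153  0.102]
green/or/pink (264, 228) [ 0.409 -0.538  0.184]
green/or/pink (265, 270) [ 0.408 -0.543  0.111]
green/or/pink (265, 318) [ 0.406 -0.546  0.015]
board (252, 60) [ 0.587 -0.015  0.312]
board (315, 92) [ 0.592 -0.335  0.317]
board (380, 90) [ 0.729 -0.344  0.31 ]
board (300, 75) [ 0.619 -0.214  0.319]
side plat (312, 148) [ 0.489 -0.406  0.087]
side plat (338, 162) [ 0.443 -0.355  0.088]
side plat (362, 178) [ 0.406 -0.302  0.088]
side plat (365, 150) [ 0.38  -0.393  0.085]
side short (260, 258) [ 0.61  -0.092  0.125]
side short (260, 280) [ 0.611 -0.082  0.083]
side short (260, 303) [ 0.613 -0.079  0.027]
side board (115, 205) [ 0.756 -0.013  0.319]
side board (270, 208) [0.599 0.001 0.317]
side board (272, 65) [ 0.576 -0.311  0.317]
side board (200, 200) [ 0.67  -0.015  0.318]
side tall (258, 237) [ 0.61  -0.228  0.019]
side tall (258, 222) [ 0.608 -0.228  0.06 ]
```

View pics/crop1.png

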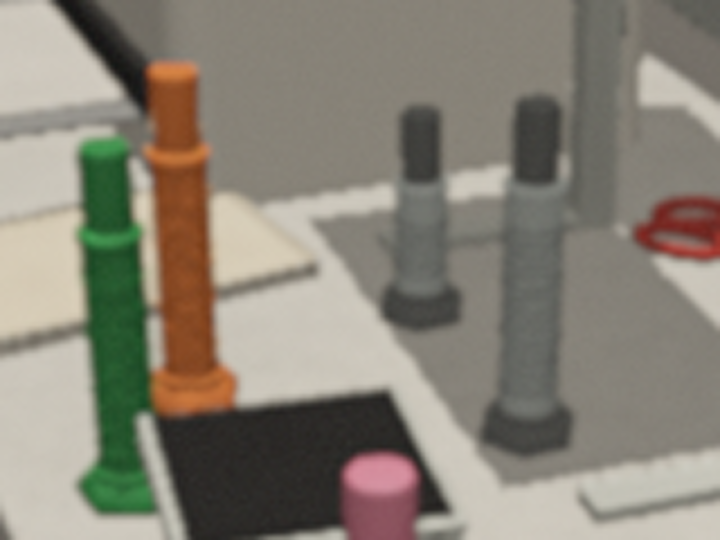

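The crop confirms it: the grey pair are the cylinders, and the right-hand one at full-image (298,180) is the taller, with its top at about 0.185 m. Next I'll get precise positions. The moves give no direct tilt command, so I'll also check the free space for making the tilt at the edge of reach.

```bash
python3 - <<'E'
from h import *
for n in ['scene','side']:
    Z=np.load(n+'.npz');W=Z['W'];im=Z['im'].astype(int)
    # board top
    m=(abs(W[...,2]-.318)<.006)&(W[...,0]>.5)&(W[...,0]<.85)&(W[...,1]>-.45)&(W[...,1]<.1)
    r=cv2.minAreaRect(W[m][:,:2].astype(np.float32)*1000);print(n,'board',m.sum(),r)
    m=(abs(W[...,2]-.088)<.006)&(abs(W[...,0]-.44)<.1)&(abs(W[...,1]+.372)<.1)
    m=cv2.erode(m.astype(np.uint8),np.ones((2,2)))>0
    r=cv2.minAreaRect(W[m][:,:2].astype(np.float32)*1000);print(n,'plat',m.sum(),r,np.median(W[m][:,2]))
    for nm,c,h in (('tall',(.607,-.242),(.03,.13)),('short',(.608,-.095),(.03,.08))):
        k=(np.hypot(W[...,0]-c[0],W[...,1]-c[1])<.03)&(W[...,2]>h[0])&(W[...,2]<h[1]);P=W[k]
        from scipy.optimize import least_squares
        f=least_squares(lambda x:np.hypot(P[:,0]-x[0],P[:,1]-x[1])-.015,c,loss='soft_l1',f_scale=.002);print(n,nm,k.sum(),f.x.round(4))
    g=W.reshape(-1,3);g=g[~np.isnan(g[:,0])];g=g[(g[:,2]>.4)]
    print('high',len(g),np.nanpercentile(g,[0,5,50,95,100],axis=0).round(2).tolist())
E
python3 -m crank '0 0 -0.05 0; 0 0 -0.15 0;0 0 -0.2 0'; python3 -c "
from plant import env
print(env.get_state()['joints'])"
```

```text
scene board 2935 ((665.390869140625, -223.2921905517578), (450.6561584472656, 194.26390075683594), 89.412353515625)
scene plat 1701 ((438.9721374511719, -366.1813049316406), (115.28252410888672, 118.25316619873047), 82.43949890136719) 0.08889561380329031
scene tall 525 [ 0.6071 -0.2416]
scene short 205 [ 0.6091 -0.0923]
high 22564 [[0.08, -0.68, 0.4], [0.17, -0.64, 0.4], [0.24, -0.61, 0.44], [0.96, -0.11, 0.5], [0.96, 0.38, 0.51]]
side board 18612 ((689.2701416015625, -222.12936401367188), (443.0180969238281, 224.44833374023438), 86.51322174072266)
side plat 2156 ((441.96954345703125, -358.13336181640625), (117.17583465576172, 117.34332275390625), 81.724609375) 0.08736746683169055
side tall 185 [ 0.6095 -0.2431]
side short 342 [ 0.6118 -0.0941]
high 12 [[0.96, -0.37, 0.4], [0.96, -0.37, 0.4], [0.96, -0.36, 0.4], [0.96, -0.36, 0.4], [0.96, -0.36, 0.4]]
t: 0.4
tool_pos: [0.201, -0.5929, 0.3084]
eef_rot: [0.987, 0.163, 0.0, 0.002]
force: [0.1, -0.0, -0.0]
grip_width: 0.0853
gripper_force: 0.0
[-1.26299157e+00  3.60646494e-01  1.57128780e+00 -1.89546347e-06
  1.20625627e+00 -1.90118774e-02]
```

Positions are consistent: tall (0.607,-0.242), platform centre about (0.440,-0.362), top about 0.088 m. There is a wall at x≈0.96. I'll go high and rotate the tool so the jaws close sideways, then push at the upward reach limit to see whether the tool tilts.

```bash
python3 -m crank '0 0 -0.17 0;0 0 -0.33 0;0 0 -0.5 0; 0.1 -0.1 -0.6 0.02;0.2 -0.2 -0.7 0.05;0.3 -0.3 -0.8 0.08;0.4 -0.4 -0.9 0.12;0.5 -0.5 -1 0.16;0.6 -0.6 -1 0.16;0.6 -0.6 -1 0.16' | head -3; python3 -m crank '0.07 -0.13 0 0;0.15 -0.26 0 0;0.22 -0.4 0 0;0.3 -0.55 0 0;0.4 -0.7 0 0;0.45 -0.8 0 0;0.45 -0.8 0 0;0.45 -0.8 0 0'; python3 -c "
from plant import env
print(env.get_state()['joints'].round(3))"
```

```text
t: 1.4
tool_pos: [0.3149, -0.3597, 0.6088]
eef_rot: [0.996, -0.085, 0.002, 0.001]
t: 2.2
tool_pos: [0.4884, -0.1507, 0.6051]
eef_rot: [0.996, -0.087, -0.0, 0.0]
force: [-1.1, 0.3, 0.1]
grip_width: 0.0854
gripper_force: 0.0
[-3.220e-01  3.600e-02  1.341e+00 -1.000e-03  1.765e+00  1.422e+00]
```

```bash
python3 -m crank '-0.1 -0.1 -0.1 0;-0.2 -0.2 -0.2 0;-0.3 -0.2 -0.3 0;-0.4 -0.2 -0.4 0;-0.4 -0.2 -0.55 0;-0.4 -0.2 -0.7 0;-0.4 -0.2 -0.85 0;-0.4 -0.2 -1 0;-0.4 -0.2 -1 0' | head -3;  python3 -c "
from plant import env
print(env.get_state()['joints'].round(3))"
```

```text
t: 3.1
tool_pos: [0.3786, -0.0718, 0.9111]
eef_rot: [0.996, -0.089, 0.006, 0.001]
[-2.180e-01  2.100e-02  6.740e-01 -1.000e-03  2.435e+00  1.531e+00]
```

```bash
python3 -m crank '0 0.02 -0.1 0;0 0.02 -0.2 0;0 0.02 -0.35 0;0 0.02 -0.5 0;0 0.02 -0.6 0;0 0.02 -0.7 0;0 0.02 -0.7 0' | head -3;  python3 -c "
from plant import env
print(env.get_state()['joints'].round(3))"
```

```text
t: 3.8
tool_pos: [0.3614, -0.0733, 0.9926]
eef_rot: [0.996, -0.088, 0.016, 0.002]
[-0.233  0.162  0.257  0.     2.689  1.515]
```

```bash
python3 -m crank '0 0 -0.2 0;0 0 -0.4 0;0 0 -0.6 0;0 0 -0.8 0;0 0 -1 0;0 0 -1 0' | head -3;  python3 -c "
from plant import env
print(env.get_state()['joints'].round(3))"
```

```text
t: 4.4
tool_pos: [0.3335, -0.0673, 1.0061]
eef_rot: [0.996, -0.088, 0.035, 0.005]
[-2.350e-01  1.190e-01  2.630e-01  1.000e-03  2.689e+00  1.513e+00]
```

```bash
python3 -m crank '-0.2 0 0 0;-0.4 0 0 0;-0.6 0 0 0;-0.8 0 0 0;-1 0 0 0;-1 0 0 0;-1 0 0 0' | head -3;  python3 -c "
from plant import env
print(env.get_state()['joints'].round(3))"
```

```text
t: 5.1
tool_pos: [0.0435, -0.0086, 0.9682]
eef_rot: [0.995, -0.092, 0.045, 0.014]
[-0.598 -0.418  0.777  0.044  2.69   1.198]
```

```bash
python3 -m crank '0.1 0 -0.2 0;0.2 0 -0.4 0;0.3 0 -0.6 0;0.3 0 -0.8 0;0.3 0 -1 0;0.3 0 -1 0;0.3 0 -1 0' | head -3;  python3 -c "
from plant import env
print(env.get_state()['joints'].round(3))"
```

```text
t: 5.8
tool_pos: [0.147, -0.0291, 1.0127]
eef_rot: [0.994, -0.088, 0.06, 0.015]
[-0.256 -0.207  0.535 -0.022  2.689  1.47 ]
```

```bash
cat > st.py <<'E'
from h import *
s=env.get_state();z=R.from_quat(s['eef_rot']).as_matrix()
print('t',round(s['t'],2),'p',s['tool_pos'].round(4),'tilt',round(np.degrees(np.arccos(-z[2,2])),2),'az',np.degrees(np.arctan2(z[1,2],z[0,2])).round(1),'yz',z[2,1].round(3),'yaz',np.degrees(np.arctan2(z[1,1],z[0,1])).round(1),'q',s['joints'].round(3),'F',s['force'].round(1),'w',round(s['grip_width'],4),round(s['gripper_force'],1))
E
python3 -m crank '0 0 -1 0;0 0 -1 0;0 0 -1 0;0 0 -1 0;0 0 -1 0;0 0 -1 0;0 0 -1 0;0 0 -1 0;0 0 -1 0;0 0 -1 0;0 0 -1 0;0 0 -1 0' >/dev/null;  python3 st.py
```

```text
t 7.0 p [ 0.1598 -0.0299  1.0265] tilt 9.37 az -18.3 yz 0.023 yaz -100.2 q [-0.234 -0.173  0.462 -0.032  2.689  1.483] F [ 0.1  1.6 -0.4] w 0.0855 0.0
```

Each push at the reach limit ratchets the tilt. Pushing outward with a straight elbow should have a better lever, so I'll try that.

```bash
python3 -m crank '0.17 0 0 0;0.33 0 0.05 0;0.5 0 0.1 0;0.67 0 0.15 0;0.83 0 0.2 0;1 0 0.25 0' >/dev/null;  python3 st.py; python3 -m crank '0.17 0 0 0;0.33 0 0.05 0;0.5 0 0.1 0;0.67 0 0.15 0;0.83 0 0.2 0;1 0 0.25 0' >/dev/null;  python3 st.py
```

```text
t 7.6 p [ 0.4516 -0.083   0.9909] tilt 9.43 az -18.3 yz 0.023 yaz -100.2 q [-0.195  0.291  0.086 -0.039  2.601  1.516] F [-1.1 -0.3  2.2] w 0.0855 0.0
t 8.2 p [ 0.6296 -0.1157  0.8968] tilt 10.81 az -17.4 yz 0.024 yaz -100.2 q [-0.191  0.481  0.087 -0.031  2.386  1.531] F [ 1.1 -0.   0.4] w 0.0855 0.0
```

```bash
python3 -m crank '0.2 0 -0.2 0;0.4 0 -0.4 0;0.6 0 -0.6 0;0.8 0 -0.8 0;0.8 0 -0.8 0;0.8 0 -0.8 0;0.8 0 -0.8 0' >/dev/null;  python3 st.py
```

```text
t 8.9 p [ 0.633  -0.1132  0.9024] tilt 12.54 az -16.5 yz 0.024 yaz -100.2 q [-0.186  0.475  0.087 -0.032  2.362  1.536] F [-0.2 -0.1 -0.5] w 0.0854 0.0
```

```bash
for i in 1 2; do python3 -m crank '0.7 0 -0.7 0;0.7 0 -0.7 0;0.7 0 -0.7 0' >/dev/null;  python3 st.py; done; python3 -m crank '1 0 -1 0;1 0 -1 0;1 0 -1 0'>/dev/null;  python3 st.py
```

```text
t 9.2 p [ 0.6353 -0.112   0.9083] tilt 14.2 az -15.8 yz 0.025 yaz -100.2 q [-0.183  0.468  0.087 -0.032  2.34   1.538] F [-0.8 -0.5 -0.9] w 0.0853 0.0
t 9.5 p [ 0.6354 -0.1105  0.9158] tilt 15.87 az -15.3 yz 0.025 yaz -100.2 q [-0.18   0.458  0.087 -0.033  2.32   1.54 ] F [-0.2  0.4 -0.2] w 0.0852 0.0
t 9.8 p [ 0.6333 -0.1086  0.925 ] tilt 17.58 az -14.9 yz 0.026 yaz -100.2 q [-0.177  0.446  0.087 -0.033  2.303  1.542] F [-0.2  0.   0.8] w 0.0852 0.0
```

```bash
python3 -m crank '1 0 -0.7 0' >/dev/null;  python3 st.py; python3 -m crank '1 0 -0.5 0;1 0 -0.5 0;1 0 -0.5 0;1 0 -0.5 0;1 0 -0.5 0;1 0 -0.5 0'>/dev/null;  python3 st.py
```

```text
t 9.9 p [ 0.6407 -0.1095  0.9275] tilt 19.15 az -14.5 yz 0.026 yaz -100.2 q [-0.176  0.446  0.087 -0.033  2.275  1.543] F [0.4 0.2 0.2] w 0.0853 0.0
t 10.5 p [ 0.6791 -0.1152  0.9102] tilt 20.84 az -14.2 yz 0.026 yaz -100.2 q [-0.174  0.481  0.087 -0.032  2.21   1.546] F [-0.1  0.1  0.6] w 0.0852 0.0
```

Single-row calls each give about 1.6°, so I'll ratchet with those.

```bash
for i in 1 2 3 4 5 6; do python3 -m crank '0.8 0 -0.9 0' >/dev/null; done; python3 st.py; for i in 1 2 3 4 5; do python3 -m crank '0.8 0 -0.9 0' >/dev/null; done; python3 st.py
```

```text
t 11.1 p [ 0.6368 -0.1037  0.9847] tilt 30.58 az -12.9 yz 0.028 yaz -100.3 q [-0.167  0.383  0.087 -0.036  2.138  1.549] F [0.2 0.2 0.2] w 0.0859 0.0
t 11.6 p [ 0.5866 -0.0916  1.0479] tilt 38.46 az -12.3 yz 0.028 yaz -100.3 q [-0.157  0.294  0.087 -0.042  2.09   1.55 ] F [ 0.2  0.3 -0.1] w 0.0856 0.0
```

```bash
for i in 1 2 3 4; do python3 -m crank '0.9 0 -0.8 0' >/dev/null; done; python3 st.py
cat > go.py <<'E'
import sys
from h import *
s=env.get_state();M=R.from_quat(s['eef_rot']).as_matrix()
for a in sys.argv[1:]:
    t=np.array([float(x) for x in a.split(',')]); print(a,((t-s['tool_pos'])@M/.3).round(3))
print('z',M[:,2].round(3),'x',M[:,0].round(3),'y',M[:,1].round(3))
E
python3 go.py .42,-.17,.75 .42,-.18,.5
```

```text
t 12.0 p [ 0.555  -0.0836  1.0925] tilt 45.05 az -12.0 yz 0.029 yaz -100.3 q [-0.149  0.235  0.087 -0.047  2.033  1.551] F [ 1.  -0.2 -0.6] w 0.0854 0.0
.42,-.17,.75 [-1.091  0.331  0.537]
.42,-.18,.5 [-1.677  0.34   1.131]
z [ 0.692 -0.147 -0.706] x [ 0.699 -0.107  0.707] y [-0.179 -0.983  0.029]
```

```bash
python3 -m crank '-0.13 0.03 0.05 0;-0.26 0.06 0.11 0;-0.39 0.1 0.17 0;-0.52 0.14 0.24 0;-0.65 0.18 0.31 0;-0.78 0.22 0.38 0;-0.9 0.27 0.45 0;-1 0.3 0.5 0;-1 0.33 0.5 0' >/dev/null; python3 st.py; python3 go.py .42,-.19,.45 .468,-.213,.269 .608,-.243,.1235
```

```text
t 12.9 p [ 0.4285 -0.1709  0.7665] tilt 44.2 az -11.8 yz 0.025 yaz -100.4 q [-0.554 -0.374  1.506  0.251  1.277  1.208] F [ 1.1  0.4 -0.3] w 0.0858 0.0
.42,-.19,.45 [-0.748  0.042  0.746]
.468,-.213,.269 [-1.046  0.074  1.299]
.608,-.243,.1235 [-1.042  0.076  1.979]
z [ 0.682 -0.143 -0.717] x [ 0.708 -0.112  0.697] y [-0.18  -0.983  0.025]
```

```bash
python3 -m crank '-0.11 0 0.11 0;-0.22 0.01 0.22 0;-0.33 0.02 0.33 0;-0.44 0.02 0.44 0;-0.55 0.03 0.55 0;-0.66 0.04 0.66 0;-0.75 0.04 0.76 0;-0.85 0.05 0.86 0;-0.94 0.06 0.94 0;-0.94 0.06 0.94 0' >/dev/null; python3 st.py
python3 - <<'E'
from h import *
im,d,m,T=snap('wrist');W=cloud(d,m,T);np.savez('w.npz',im=im,W=W)
cv2.imwrite('pics/w1.png',im[...,::-1])
E
python3 go.py .468,-.213,.269 .608,-.243,.1235
```

```text
t 13.9 p [ 0.4231 -0.1986  0.3735] tilt 44.48 az -11.8 yz 0.025 yaz -100.3 q [-0.651 -0.226  2.252  0.694  0.491  0.574] F [-0.3 -0.8  0.5] w 0.0854 0.0
.468,-.213,.269 [-0.147  0.009  0.362]
.608,-.243,.1235 [-0.149  0.01   1.042]
z [ 0.689 -0.145 -0.71 ] x [ 0.702 -0.11   0.703] y [-0.18  -0.983  0.027]
```

View pics/w1.png

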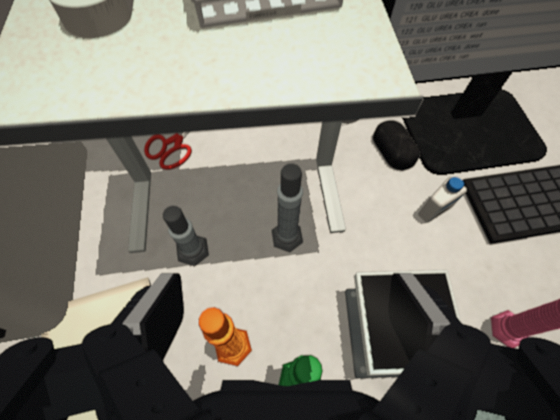

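The wrist view shows the tall cylinder at (289,207), on the jaws' centre line, with the short one at (188,237), the platform at (405,320) and green at (300,370). I'll refine the positions from this view.

Run:
```python
from h import *
from scipy.optimize import least_squares
W=np.load('w.npz')['W']
for c,h in (((.607,-.242),(.03,.13)),((.609,-.094),(.03,.08))):
    k=(np.hypot(W[...,0]-c[0],W[...,1]-c[1])<.03)&(W[...,2]>h[0])&(W[...,2]<h[1]);P=W[k]
    f=least_squares(lambda x:np.hypot(P[:,0]-x[0],P[:,1]-x[1])-.015,c,loss='soft_l1',f_scale=.002);print(k.sum(),f.x.round(4))
m=(abs(W[...,2]-.088)<.008)&(abs(W[...,0]-.44)<.1)&(abs(W[...,1]+.362)<.1)
m[:, :340]=0
print(cv2.minAreaRect(W[m][:,:2].astype(np.float32)*1000),np.median(W[m][:,2]),m.sum())
m=(abs(W[...,2]-.318)<.008); r=W[m]; print('board xmin by y',[(y,np.percentile(r[abs(r[:,1]-y)<.01][:,0],1).round(3)) for y in (-.3,-.2,-.1)])
```

```text
700 [ 0.611  -0.2422]
331 [ 0.6133 -0.093 ]
((443.3898620605469, -361.5230407714844), (120.8717041015625, 120.14796447753906), 81.98833465576172) 0.08817276285333375 4363
board xmin by y [(-0.3, np.float64(0.572)), (-0.2, np.float64(0.578)), (-0.1, np.float64(0.584))]
```

```bash
python3 -m crank '-0.07 0 0.1 0;-0.136 0.009 0.25 0;-0.136 0.009 0.38 0;-0.136 0.009 0.48 0;-0.136 0.009 0.57 0;-0.136 0.009 0.65 0;-0.136 0.009 0.72 0;-0.136 0.009 0.8 0;-0.136 0.009 0.86 0;-0.136 0.009 0.92 0;-0.136 0.009 0.96 0;-0.136 0.009 0.96 0' >/dev/null; python3 st.py; python3 go.py .6135,-.243,.1235
```

```text
t 15.15 p [ 0.5991 -0.2413  0.1484] tilt 45.29 az -11.9 yz 0.029 yaz -100.3 q [-0.489  0.496  2.116  2.439  0.31  -1.134] F [-0.9  0.4  0.1] w 0.0856 0.0
.6135,-.243,.1235 [-0.025 -0.005  0.093]
z [ 0.695 -0.147 -0.704] x [ 0.696 -0.105  0.71 ] y [-0.178 -0.984  0.029]
```

```bash
python3 -m crank '-0.012 -0.003 0.03 0;-0.025 -0.005 0.06 0;-0.025 -0.005 0.093 0;-0.025 -0.005 0.093 0;-0.025 -0.005 0.093 0' >/dev/null; python3 st.py
python3 - <<'E'
from h import *
from scipy.optimize import least_squares
im,d,m,T=snap('wrist');W=cloud(d,m,T)
cv2.imwrite('pics/w2.png',im[...,::-1])
im2,d,m,T=snap('side');cv2.imwrite('pics/s2.png',im2[130:350,160:460,::-1])
E
python3 go.py .6135,-.243,.1235
```

```text
t 15.65 p [ 0.6105 -0.2425  0.1222] tilt 45.06 az -12.0 yz 0.029 yaz -100.3 q [-0.479  0.56   2.094  2.534  0.337 -1.224] F [-0.9  0.  -0.4] w 0.0854 0.0
.6135,-.243,.1235 [ 0.012 -0.     0.005]
z [ 0.692 -0.147 -0.707] x [ 0.699 -0.107  0.707] y [-0.179 -0.983  0.029]
```

View pics/w2.png

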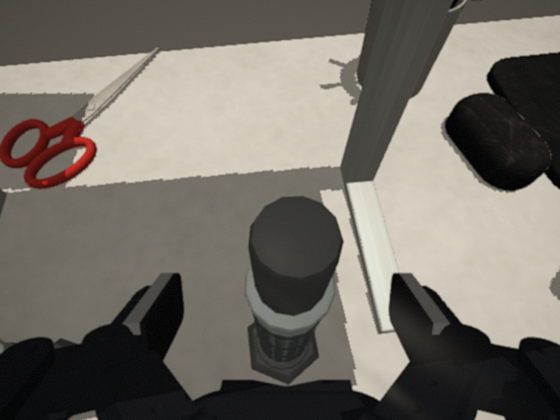

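The tall cylinder is centred between the pads at column 292, and the jaw middle is at 291. I'll close on it.

```bash
python3 -m crank '0.01 0 0.005 0;0.01 0 0.005 0;0.01 0 0.005 0;0.01 0 0.005 0;0.01 0 0.005 0;0.01 0 0.005 0;0.01 0 0.005 0;0.01 0 0.005 0' 1 40 >/dev/null; python3 st.py; python3 -m crank '0 0 0 0;0 0 0 0;0 0 0 0;0 0 0 0'>/dev/null; python3 st.py; python3 go.py .613,-.243,.16 .52,-.226,.16
```

```text
t 16.55 p [ 0.6131 -0.2427  0.1226] tilt 45.01 az -12.0 yz 0.029 yaz -100.3 q [-0.477  0.56   2.088  2.529  0.332 -1.217] F [-1.3  2.6  4.4] w 0.0293 39.4
t 16.95 p [ 0.6131 -0.2428  0.1225] tilt 45.0 az -12.0 yz 0.029 yaz -100.3 q [-0.477  0.561  2.088  2.529  0.331 -1.217] F [-0.2  3.   5.6] w 0.029 39.7
.613,-.243,.16 [ 0.088  0.004 -0.089]
.52,-.226,.16 [-0.135  0.004 -0.311]
z [ 0.692 -0.147 -0.707] x [ 0.7   -0.107  0.707] y [-0.179 -0.983  0.029]
```

```bash
python3 -m crank '0.01 0 -0.01 0;0.025 0 -0.025 0;0.045 0.002 -0.045 0;0.065 0.003 -0.065 0;0.085 0.004 -0.085 0;0.095 0.004 -0.095 0;0.095 0.004 -0.095 0' >/dev/null; python3 st.py
python3 - <<'E'
from h import *
im,d,m,T=snap('scene');cv2.imwrite('pics/sc2.png',cv2.resize(im[100:300,170:410],None,fx=3,fy=3)[...,::-1])
E
```

```text
t 17.65 p [ 0.6129 -0.2432  0.1632] tilt 44.98 az -12.0 yz 0.029 yaz -100.3 q [-0.477  0.475  2.082  2.332  0.261 -1.012] F [-0.4  0.5 -1.9] w 0.0291 39.8
```

View pics/sc2.png

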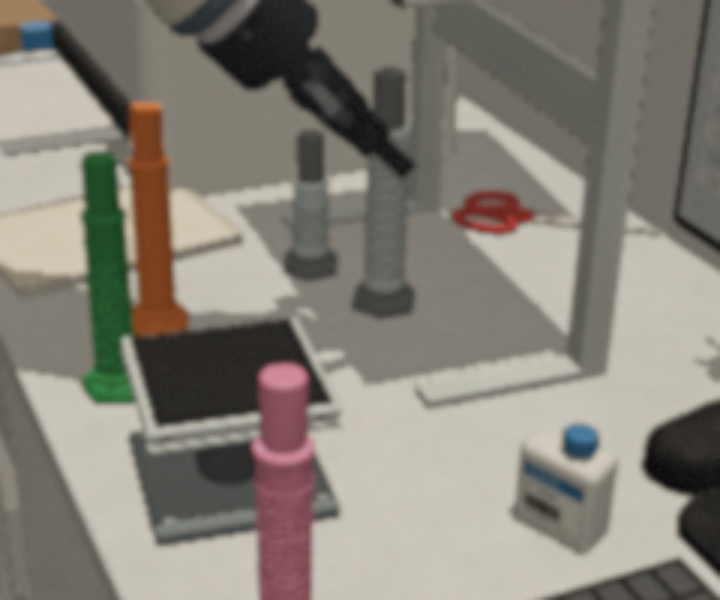

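The cylinder is lifted upright at crop (385,190), with its neighbours undisturbed. Now out from under the shelf.

```bash
python3 go.py .51,-.243,.165; python3 -m crank '-0.01 0 -0.01 0;-0.03 0 -0.03 0;-0.06 0 -0.06 0;-0.09 0 -0.09 0;-0.12 0 -0.12 0;-0.15 0.01 -0.15 0;-0.18 0.02 -0.18 0;-0.21 0.03 -0.21 0;-0.23 0.05 -0.23 0;-0.235 0.06 -0.24 0;-0.235 0.06 -0.24 0' >/dev/null; python3 st.py;  python3 go.py .506,-.26,.235 .446,-.362,.235
```

```text
.51,-.243,.165 [-0.234  0.061 -0.242]
z [ 0.691 -0.147 -0.708] x [ 0.7   -0.107  0.706] y [-0.179 -0.983  0.029]
t 18.8 p [ 0.5104 -0.2434  0.1646] tilt 44.99 az -12.1 yz 0.029 yaz -100.4 q [-0.604  0.391  2.268  2.315  0.378 -1.108] F [ 0.5 -0.2 -2.8] w 0.0292 39.8
.506,-.26,.235 [ 0.162  0.064 -0.168]
.446,-.362,.235 [ 0.058  0.434 -0.256]
z [ 0.691 -0.148 -0.707] x [ 0.7   -0.107  0.706] y [-0.18  -0.983  0.029]
```

```bash
python3 -m crank '0.015 0.005 -0.015 0;0.04 0.015 -0.04 0;0.07 0.03 -0.07 0;0.1 0.04 -0.105 0;0.13 0.05 -0.135 0;0.155 0.06 -0.16 0;0.162 0.064 -0.168 0;0.162 0.064 -0.168 0' >/dev/null; python3 st.py;  python3 go.py .446,-.362,.235
```

```text
t 19.6 p [ 0.5071 -0.2596  0.2359] tilt 45.08 az -12.0 yz 0.03 yaz -100.3 q [-0.646  0.227  2.221  1.712  0.307 -0.507] F [-0.5 -0.8 -3.7] w 0.029 39.8
.446,-.362,.235 [-0.108  0.372 -0.089]
z [ 0.693 -0.147 -0.706] x [ 0.699 -0.106  0.707] y [-0.179 -0.983  0.03 ]
```

```bash
python3 -m crank '-0.005 0.015 -0.004 0;-0.014 0.05 -0.012 0;-0.026 0.09 -0.021 0;-0.039 0.135 -0.032 0;-0.052 0.18 -0.043 0;-0.065 0.225 -0.054 0;-0.078 0.27 -0.064 0;-0.09 0.31 -0.074 0;-0.1 0.345 -0.082 0;-0.106 0.365 -0.087 0;-0.108 0.372 -0.089 0;-0.108 0.372 -0.089 0' >/dev/null; python3 st.py
python3 - <<'E'
from h import *
from scipy.optimize import least_squares
ims=[]
for n in ('scene','side','wrist'):
    im,d,m,T=snap(n);W=cloud(d,m,T)
    if n!='wrist': ims.append(im)
    k=(np.hypot(W[...,0]-.443,W[...,1]+.362)<.035)&(W[...,2]>.13)&(W[...,2]<.3);P=W[k]
    c=lambda lo,hi:[(least_squares(lambda x:np.hypot(Q[:,0]-x[0],Q[:,1]-x[1])-r,(.443,-.362),loss='soft_l1',f_scale=.002).x.round(4),len(Q)) for Q,r in [(P[(P[:,2]>lo)&(P[:,2]<hi)],.015 if hi<.25 else .0125)] if len(Q)>20]
    print(n,k.sum(),'low',c(.14,.19),'high',c(.262,.292))
cv2.imwrite('pics/both.png',np.hstack([cv2.resize(ims[0][70:330,150:350],None,fx=2,fy=2),cv2.resize(ims[1][30:290,270:470],None,fx=2,fy=2)])[...,::-1])
E
```

```text
t 20.8 p [ 0.4451 -0.3616  0.2339] tilt 44.96 az -12.0 yz 0.029 yaz -100.3 q [-0.943  0.265  2.169  1.442  0.497 -0.462] F [ 0.2  0.5 -3.1] w 0.0288 39.8
scene 1563 low [(array([ 0.4398, -0.3608]), 415)] high [(array([ 0.4389, -0.359 ]), 319)]
side 1651 low [(array([ 0.4421, -0.3619]), 371)] high [(array([ 0.4352, -0.3581]), 431)]
wrist 23219 low [(array([ 0.4427, -0.3608]), 433)] high [(array([ 0.4217, -0.3572]), 9034)]
```

View pics/both.png

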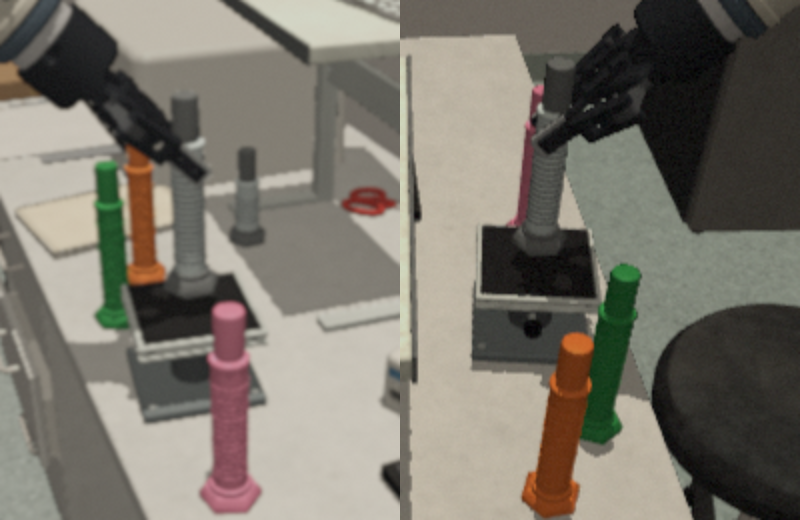

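The cylinder is upright and centred over the platform in both views. I'll lower it until the force changes.

```bash
python3 -m crank '-0.007 0 0.007 0;-0.014 0 0.014 0;-0.021 0 0.021 0;-0.028 0 0.028 0;-0.035 0 0.035 0;-0.04 0 0.04 0;-0.04 0 0.04 0' | grep -E 'pos|^force'; for i in 1 2; do python3 -m crank '-0.0025 0 0.0025 0;-0.005 0 0.005 0;-0.005 0 0.005 0' | grep -E 'pos|^force';done
```

```text
tool_pos: [0.445, -0.3619, 0.2166]
force: [0.7, -0.2, -2.9]
tool_pos: [0.4451, -0.3621, 0.2149]
force: [-0.1, 0.0, -2.8]
tool_pos: [0.445, -0.3621, 0.2127]
force: [1.1, 0.1, -2.4]
```

```bash
for i in 1 2 3; do python3 -m crank '-0.0012 0 0.0012 0;-0.0024 0 0.0024 0;-0.0024 0 0.0024 0' | grep -E 'pos|^force';done
```

```text
tool_pos: [0.4451, -0.3621, 0.2117]
force: [0.1, 0.3, -2.7]
tool_pos: [0.4451, -0.3622, 0.2108]
force: [-0.7, 0.5, -2.2]
tool_pos: [0.4452, -0.3623, 0.2099]
force: [-0.3, 0.4, -0.4]
```

Contact, felt at TCP z ≈ 0.2105. I'll seat it another millimetre.

```bash
for i in 1 2; do python3 -m crank '-0.001 0 0.001 0;-0.002 0 0.002 0;-0.002 0 0.002 0;-0.002 0 0.002 0' | grep -E 'pos|^force';done; python3 st.py
```

```text
tool_pos: [0.4452, -0.3624, 0.2091]
force: [-0.3, -0.1, 1.4]
tool_pos: [0.4452, -0.3624, 0.2083]
force: [-1.0, 0.2, 3.7]
t 23.95 p [ 0.4452 -0.3624  0.2083] tilt 44.98 az -12.0 yz 0.029 yaz -100.3 q [-0.944  0.32   2.183  1.57   0.494 -0.609] F [-1.   0.2  3.7] w 0.0287 40.4
```

```bash
python3 -m crank '0.001 0 -0.001 0;0.003 0 -0.003 0;0.004 0 -0.004 0;0.004 0 -0.004 0' 1 20 | grep -E 'pos|^force'; python3 -m crank '0 0 0 0;0 0 0 0;0 0 0 0;0 0 0 0' 0.2 20 >/dev/null; python3 st.py; python3 -m crank '0 0 0 0;0 0 0 0;0 0 0 0;0 0 0 0;0 0 0 0;0 0 0 0;0 0 0 0' -1 20 >/dev/null; python3 st.py
python3 - <<'E'
from h import *
ims=[]
for n in ('scene','side'): ims.append(snap(n)[0])
cv2.imwrite('pics/both2.png',np.hstack([cv2.resize(ims[0][70:330,150:350],None,fx=2,fy=2),cv2.resize(ims[1][30:290,270:470],None,fx=2,fy=2)])[...,::-1])
E
```

```text
tool_pos: [0.4449, -0.3623, 0.2097]
force: [0.1, 0.2, -0.4]
t 24.75 p [ 0.445  -0.3622  0.2097] tilt 44.95 az -12.0 yz 0.029 yaz -100.3 q [-0.944  0.317  2.182  1.562  0.493 -0.599] F [0.7 0.  0.4] w 0.0346 0.2
t 25.45 p [ 0.4451 -0.3622  0.2098] tilt 44.96 az -12.0 yz 0.029 yaz -100.3 q [-0.944  0.317  2.182  1.562  0.493 -0.599] F [0.4 0.2 0.2] w 0.0853 0.0
```

View pics/both2.png

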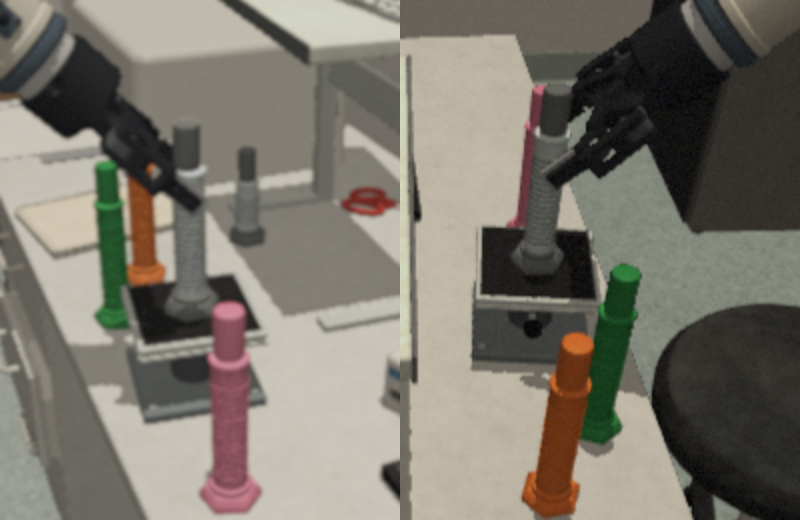

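The cylinder stands free and upright in the middle of the mat. I'll back out along the tool axis.

```bash
python3 -m crank '0 0 -0.02 0;0 0 -0.06 0;0 0 -0.1 0;0 0 -0.15 0;0 0 -0.2 0;0 0 -0.25 0;0 0 -0.3 0;0 0 -0.35 0;0 0 -0.4 0;0 0 -0.4 0;0 0 -0.4 0;0 0 -0.4 0' >/dev/null; python3 st.py
python3 - <<'E'
from h import *
from scipy.optimize import least_squares
for n in ('scene','side'):
    im,d,m,T=snap(n);W=cloud(d,m,T)
    for lab,x0,lo,hi,r in (('low',(.443,-.362),.12,.17,.015),('stopper',(.443,-.362),.238,.268,.0125),('short',(.61,-.094),.03,.08,.015)):
        k=(np.hypot(W[...,0]-x0[0],W[...,1]-x0[1])<.03)&(W[...,2]>lo)&(W[...,2]<hi);P=W[k]
        print(n,lab,k.sum(),least_squares(lambda x:np.hypot(P[:,0]-x[0],P[:,1]-x[1])-r,x0,loss='soft_l1',f_scale=.002).x.round(4))
E
```

```text
t 26.75 p [ 0.3622 -0.3446  0.2943] tilt 44.94 az -12.0 yz 0.028 yaz -100.3 q [-1.109  0.053  2.236  1.155  0.65  -0.262] F [-0.7 -0.1 -0.4] w 0.0851 0.0
scene low 392 [ 0.4394 -0.3623]
scene stopper 228 [ 0.4396 -0.3622]
scene short 207 [ 0.6093 -0.0925]
side low 350 [ 0.4417 -0.3637]
side stopper 231 [ 0.4418 -0.3636]
side short 344 [ 0.6118 -0.0941]
```

The cylinder is upright and within about 3 mm of the platform's middle, and the gripper is clear of everything.

```bash
python3 -c "
from plant import env
print(env.job_done())"
```

```text
the job is handed in; nothing more can be done
None
```

The job is handed in at about 27 s of the 58 s allowed, with no verdict returned: the taller cylinder stands released and upright about 3 mm from the platform's middle, the shorter one measured unmoved, and the bottle was never approached but not re-measured at the end.

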